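Rack the level and load the spring-fed blank magazine

TASK

Someone left the torpedo level lying across the mouth of the blank feeder: first put it back along the top of its narrow raised rail. Then load every full-length wooden blank on the bench into the feeder's magazine, flat and one on top of another, pressing each down against the spring until it has snapped in under both catches. Leave the short offcut, the tape measure and the screwdriver where they are.

Things in the scene. Friction and masses are not known exactly. Their poses are not given: they have to be found in the camera images.
- feeder: blank feeder fixed to the bench: plywood magazine on a board 200 mm (its x) by 270 mm (y -95 to +175). Origin on the bench under the magazine's centre, z up. Blanks lie in it, length along x, width along y. Inside it is 106 mm in x, 52 mm in y (upper guides 50 mm, flared tips up to 194 mm high, from 24 to 50 mm out in x). Both long sides are open over the middle 48 mm of x for fingers.
- mouth (a point): centre of the magazine's mouth, level with the flat undersides of the two brass catches, 150 mm above the bench; axes as the feeder's. A blank laid here rests on the catches' slopes, its underside about 16 mm above this point. Loaded blanks hang below it: the uppermost one's centre is 9 mm below this point, the next 27 mm, and so on. A blank with its centre above this point is not loaded.
- catch_a (a joint): spring catch at the +x end of the mouth: outward travel in m, 0 at rest, 1 to 2 N to move. It overhangs the end of a centred blank by 8 mm; its sloping top rises outward from 4 mm above the mouth point (42 mm from the centre) to 30 mm above (60 mm). A blank pressed at its middle spreads both catches (7 N or so plus the follower); they snap in over it once its top is below the mouth point; press 4 to 5 mm below.
- catch_b (a joint): the like catch at the -x end. Each catch sits in a capped aluminium housing, 66 to 92 mm out from the centre in x, 62 mm wide, 187 mm high.
- ledge (a point): top of the feeder's outfeed ledge on the -y side, 122 mm above the bench, 48 to 94 mm out from the magazine's centre; not used now.
- pusher (a point): the feeder's hand pusher, drawn back on the +y side, 70 to 212 mm out from the magazine's centre, up to 160 mm high; fixed, not used now.
- follower (a joint): spring-fed follower plate in the magazine: travel in m, downward positive. 0 is its top stop (empty; top face 4 mm below the mouth point); with n blanks loaded it reads about 0.018 n - 0.004. Spring about 3.5 N at the top, rising 0.06 N per mm; travel 94 mm, room for five blanks.
- level_c (a point): centre of an aluminium torpedo level, 200 mm (its x) by 22 mm (its y) by 45 mm high (its z), 0.18 kg, with black ends. At the start it stands on its narrow side along the feeder's x, across the mouth on the caps of the two catch housings (its underside 187 mm above the bench).
- level: the same level; origin at the centre of its underside.
- rail_top (a point): centre of the top face of the level's rail: a dark wooden rail 260 mm long (its x) and 30 mm wide (its y), fixed on two steel bench dogs; the top face is 80 mm above the bench. z up.
- blank1_c (a point): centre (half-way up) of a plain hardwood blank, 100 mm (its x) by 46 mm (its y) by 18 mm thick (its z), about 55 g, lying flat on the bench; may be absent in a run. Stiff and square, either face up, either end first.
- blank2_c (a point): centre (half-way up) of a plain hardwood blank, 100 mm (its x) by 46 mm (its y) by 18 mm thick (its z), about 55 g, lying flat on the bench; may be absent in a run. Stiff and square, either face up, either end first.
- blank3_c (a point): centre (half-way up) of a plain hardwood blank, 100 mm (its x) by 46 mm (its y) by 18 mm thick (its z), about 55 g, lying flat on the bench; may be absent in a run. Stiff and square, either face up, either end first.
- blank4_c (a point): centre (half-way up) of a plain hardwood blank, 100 mm (its x) by 46 mm (its y) by 18 mm thick (its z), about 55 g, lying flat on the bench; may be absent in a run. Stiff and square, either face up, either end first.
- blank5_c (a point): centre (half-way up) of a plain hardwood blank, 100 mm (its x) by 46 mm (its y) by 18 mm thick (its z), about 55 g, lying flat on the bench; may be absent in a run. Stiff and square, either face up, either end first.
- offcut: offcut of the same wood, 55 x 46 x 18 mm, clearly shorter than the blanks, lying flat among them; not to be loaded or moved; origin at its underside
- tape: grey tape measure 62 x 32 x 55 mm standing among the blanks; not to be moved; origin at its underside
- screwdriver: screwdriver 200 mm long, lying to the right of the rail; not to be moved; origin at its underside
Not all that is in view belongs to the job. Leave any yellow look-alike of the part that bears blank3_c alone.

How it is judged (in metres and radians):
On the way, in this order (a step that is already met when the one before it is completed fails the run):
1. the level rests along the top of its rail, let go (x of level_c in the frame of rail_top between -0.06 and 0.06 m and y of level_c in the frame of rail_top between -0.014 and 0.014 m and z of level_c in the frame of rail_top between 0.007 and 0.027 m and angle between the x axis of level_c and the x axis of rail_top, either way round below 0.2 rad and contact force between the fingers and level below 0.1 N and linear speed of level below 0.01 m/s), for 0.2 s.
2. every blank lies in the magazine below the catches (x of blank1_c in the frame of mouth between -0.009 and 0.009 m and y of blank1_c in the frame of mouth between -0.009 and 0.009 m and z of blank1_c in the frame of mouth between -0.095 and -0.0065 m and angle between the z axis of each of blank1_c, blank2_c, blank3_c, blank4_c, blank5_c and the z axis of mouth, either way round below 0.08 rad and x of blank2_c in the frame of mouth between -0.009 and 0.009 m and y of blank2_c in the frame of mouth between -0.009 and 0.009 m and z of blank2_c in the frame of mouth between -0.095 and -0.0065 m and x of blank3_c in the frame of mouth between -0.009 and 0.009 m and y of blank3_c in the frame of mouth between -0.009 and 0.009 m and z of blank3_c in the frame of mouth between -0.095 and -0.0065 m and x of blank4_c in the frame of mouth between -0.009 and 0.009 m and y of blank4_c in the frame of mouth between -0.009 and 0.009 m and z of blank4_c in the frame of mouth between -0.095 and -0.0065 m and x of blank5_c in the frame of mouth between -0.009 and 0.009 m and y of blank5_c in the frame of mouth between -0.009 and 0.009 m and z of blank5_c in the frame of mouth between -0.095 and -0.0065 m), for 0.2 s.
At the end, for the whole second after the job is handed in: Every blank present lies flat in the magazine below the catches (centre 6.5 to 95 mm below the mouth site, within 9 mm of the axis, 0.08 rad of level); the level rests along the rail (centre within 60 mm lengthwise, 14 mm across, 0.2 rad); all released and at rest (all of step 1 and all of step 2); the robot touches nothing.
It fails at once if the short offcut, the tape measure or the screwdriver is shifted by more than 50 mm (distance of any of offcut, tape, screwdriver from where it was at the start of the episode above 0.05 m).
Of blank1, blank2, blank3, blank4, blank5 only 3 to 5 are there at a start; the rules pass over those that are not, and their reading is None.
At some moment in a run one of blank1, blank2, blank3, blank4, blank5 may be knocked a few centimetres aside while the robot is not near it.
It also fails if it takes over 210 s, if anything falls off the work surface, if the arm or the gripper's body presses on something with over 40 N, if the wrist force passes 120 N, or if a joint passes its speed limit or range.

ROBOT

A 6-joint arm with a two-finger parallel gripper is mounted at the origin on the work surface. World frame = base frame: x ahead of the robot, y to its left, z up, the work surface at z = 0. Lengths are in m, angles in degrees, forces in N, time in s.
With the tool pointing down it reaches from about 0.4 to 0.825 m from the base axis. Payload 7 kg.
Tool frame: the origin (TCP) lies midway between the tips of the shut fingers; the grasp point (between the pads) lies ctrl.tcp_to_grasp behind it (ctrl.tcp_to_grasp is the distance from the TCP to the grasp point, in m); z points along the fingers, y is the line along which they close (so a half turn about z gives the same grasp; the last joint's range is limited). The gripper opens to 88 mm and grips with 3 to 60 N. Pads are 19 mm wide; open, the fingers measure 130 mm over their backs; the gripper's body (78 mm by 193 mm) begins 47 mm behind the grasp point.
Start: joints at [-58.092, 20.546, 0.682, 0, -70.136, -16.507], TCP at [0.179, -0.651, 0.227] pointing down, gripper open.
Joint ranges: [-176.03, 176.03], [-82.01, 121.73], [-58.28, 71.71], [-173.87, 95.51], [-174.79, -0.11], [-173.66, 173.66]. Speed limits (degrees/s): [136.94, 136.94, 172.46, 180, 180, 180].

INTERFACE

Orientations are given as [roll, pitch, yaw] about the fixed x, y, z axes, in that order (R = Rz(yaw) Ry(pitch) Rx(roll)).
In Python, from plant import ctrl, imaging, close_job gives the robot as it stands.
- The arm moves only by the shell command python3 -m crank 'ROWS'. ROWS is JSON, a list of rows, each a list of 3 entries, a list of its own where there are three numbers: the shift along the world's x, y, z in m, then the turn, a rotation vector about the world's x, y, z in degrees, then the opening, from -1 (shut) to 1 (fully open), so that 0 is half open. A call has 1 to 12 rows; each row shifts and turns the commanded pose from where the row before left it; what a row does not reach is not made up. A row lasts 1/10 s, in which the tool goes at most 50 mm and 8.59 degrees, less where a joint would pass 70% of its speed; a pose out of reach is approached as far as the arm can. A call is refused whole if a number of a shift passes 0.05 or a number of a turn 8.59, either way. A call with a gripper value outside its range is refused whole. The fingers move at their own pace and stop on an object; the grip force is fixed at half the most. Time passes only in rows, so rows that do not move let the fingers close. It gives the time, the measured TCP pose, the force, the opening and the grip force at its end, in the units of the state.
- ctrl.get_obs(): the state, without advancing time (a new reading comes with each control period).
- imaging.snapshot(name): name is "scene" or "top" or "wrist"; returns (picture, depth): 384x512x3 uint8, blue, green, red; 384x512 float32, m along the optical axis (not along the pixel's ray), 0 where there is no reading.
- imaging.camera_model(name): a dict with "mtx" (3x3 intrinsics, pixels), "R" (3x3) and "t" (3): a world point X has camera coordinates R X + t. Camera axes: x right, y down, z forward; pixel columns grow to the right and rows downward; lengths in m; the calibration is good to about 2 mm. A picture is of the moment at which its call begins: read the wrist's pose just before it. camera_model takes no time and is no camera call; for the wrist camera it gives the pose at the moment of the call.
- close_job(): hands the job in; it is judged then, once.
The state is a dict: "clock": time; "joint_pos": joint angles; "qvel": joint speeds; "tau": joint torques, N m; "tool_pos": TCP position; "orientation": TCP orientation; "force": force on the tool from outside, world axes, zero at the start; "moment": the same for the moment, N m; "opening": finger opening in m; "gripper_force": force on a finger pad.
Only numpy, scipy, OpenCV 4.12 (cv2) and the standard library are available. Lean on these libraries where they do the work, as an engineer would, in place of code of your own. Each camera call takes 0.05 s, during which the arm holds its last target. There are 200 camera calls.

## Working session

There is one attempt and no reset: what is moved stays moved. The work goes in short steps, Python scripts to look and compute and a shell command to move; the robot and the scene stay as the last step left them, time stands still between calls to the robot, and variables do not carry over. Pictures are saved under pics/ and viewed, at most 14 in all, crops included, and the job is handed in when it is done.

```bash
mkdir -p pics; ls
cat > h.py <<'E'
import numpy as np, cv2
from plant import ctrl, imaging
def snap(n, f=None):
    m=imaging.camera_model(n); p,d=imaging.snapshot(n)
    if f: cv2.imwrite('pics/'+f,p)
    return p,d,m
def ray(m,u,v,z):
    R=np.array(m['R']);t=np.array(m['t']);K=np.array(m['mtx'])
    c=-R.T@t; d=R.T@np.linalg.inv(K)@np.array([u,v,1.])
    return c+d*(z-c[2])/d[2]
def cloud(d,m):
    R=np.array(m['R']);t=np.array(m['t']);K=np.array(m['mtx'])
    v,u=np.indices(d.shape); pc=np.stack([u,v,np.ones_like(u)],-1)@np.linalg.inv(K).T*d[...,None]
    return (pc-t)@R
def proj(m,X):
    c=np.array(m['R'])@np.array(X)+np.array(m['t']); p=np.array(m['mtx'])@c; return p[:2]/p[2]
E
python3 - <<'E'
from h import *
print(ctrl.get_obs(), ctrl.tcp_to_grasp)
p,d,m=snap('top','top1.png'); print(m)
np.savez('top1.npz',p=p,d=d)
P=cloud(d,m); print(np.round(-np.array(m['R']).T@m['t'],3))
snap('scene','scene1.png')
E
```

```text
pics
{'clock': 0.0, 'joint_pos': array([-5.80928700e+01,  2.05897904e+01,  6.35632672e-01, -2.13629234e-02,
       -7.01356739e+01, -1.65061154e+01]), 'qvel': array([-0.03063182,  0.07714745,  0.05342568, -0.002618  ,  0.0273975 ,
       -0.13830172]), 'tau': array([-5.86418191e-04, -5.82717741e+01,  2.93056029e+01,  6.99729234e+00,
        6.87827225e-03, -1.08739914e-04]), 'tool_pos': array([ 0.17911167, -0.65030799,  0.22565146]), 'orientation': array([ 1.79908164e+02, -6.27023238e-03, -1.64606255e+02]), 'force': array([-0.84923498, -0.34677873, -0.25835507]), 'moment': array([ 0.00693465,  0.01972466, -0.0098804 ]), 'gripper_force': 0.0, 'opening': 0.08753381263879453} 0.0188
{'mtx': array([[496.0018293 ,   0.        , 260.96217787],
       [  0.        , 496.0018293 , 186.88587524],
       [  0.        ,   0.        ,   1.        ]]), 'R': array([[-0.02898392, -0.99954453,  0.00840662],
       [-0.99202207,  0.02773151, -0.12297629],
       [ 0.12268715, -0.01190389, -0.992374  ]]), 't': array([-0.01629341,  0.48783231,  1.55244444])}
[ 0.293 -0.011  1.601]
```

View pics/top1.png

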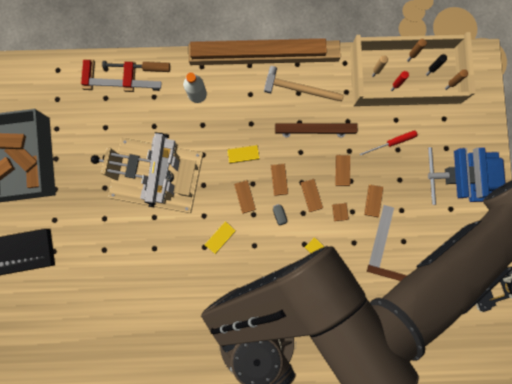

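View pics/scene1.png

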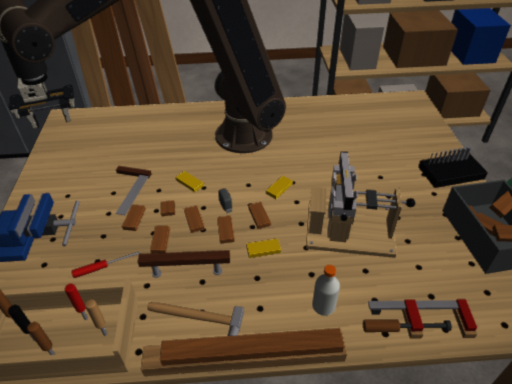

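The top view shows five full-length brown blanks at about (245,197), (279,180), (312,195), (343,170) and (374,201). The things that could be mistaken for them are:
- the offcut at (341,212)
- the yellow look-alikes at (243,154), (220,237) and (315,246)
- the scraps in the tray at (15,160)

The dark rail is at (316,128), the feeder at (158,168) with the level across it and its pusher to the left (+y), and the tape at (280,214).

```bash
cat > meas.py <<'E'
from h import *
def blanks(p,m,z=0.018,roi=None,amin=100):
    h=cv2.cvtColor(p,cv2.COLOR_BGR2HSV); mk=((h[...,0]<14)&(h[...,1]>100)&(h[...,2]>90)).astype('uint8')
    if roi: k=np.zeros_like(mk);k[roi[1]:roi[3],roi[0]:roi[2]]=1;mk*=k
    o=[]
    for c in cv2.findContours(mk,0,cv2.CHAIN_APPROX_NONE)[0]:
        if cv2.contourArea(c)<amin: continue
        W=np.array([ray(m,*q[0],z)[:2] for q in c])*1000
        r=cv2.minAreaRect(W.astype('float32')); b=cv2.boxPoints(r)
        e=[b[1]-b[0],b[2]-b[1]]; l=max(e,key=np.linalg.norm)
        o.append((np.round(r[0],1),np.round(sorted(r[1]),1),round(np.degrees(np.arctan2(l[1],l[0]))%180,1),np.round(cv2.boundingRect(c),0)))
    return o
E
python3 - <<'E'
from meas import *
z=np.load('top1.npz');p,d=z['p'],z['d'];m=imaging.camera_model('top')
for o in blanks(p,m,roi=(225,110,390,225)):print(*o)
P=cloud(d,m)
def rect(mask,n):
    X=P[mask];print(n,len(X),'z',np.round(np.percentile(X[:,2],[5,50,95]),3));r=cv2.minAreaRect((X[:,:2]*1000).astype('float32'));print(r)
v,u=np.indices(d.shape)
f=(u>95)&(u<215)&(v>125)&(v<220)&(d>0)
rect(f&(P[...,2]>.222)&(P[...,2]<.245),'level')
rect(f&(P[...,2]>.18)&(P[...,2]<.2),'caps')
rect(f&(P[...,2]>.15)&(P[...,2]<.17)&(u<145),'pusher')
rect((u>265)&(u<365)&(v>115)&(v<140)&(P[...,2]>.07)&(P[...,2]<.09),'rail')
rect((u>265)&(u<295)&(v>200)&(v<228)&(P[...,2]>.045)&(P[...,2]<.065),'tape')
X=P[f&(P[...,2]>.18)&(P[...,2]<.2)]
cv2.imwrite('pics/fe.png',cv2.resize(p[120:225,90:300],None,fx=3.7,fy=3.7,interpolation=2))
g=f&(P[...,2]>.17)
for k in (.15,.185,.19,.2,.22,.23): print(k,((P[...,2]>k)&f).sum())
E
```

```text
[ 682.9 -196.4] [ 16.7 222.6] 88.5 [276 124  69   6]
level 613 z [0.226 0.231 0.236]
((527.2772827148438, 272.2017822265625), (23.94011688232422, 201.29776000976562), 81.7004165649414)
caps 416 z [0.181 0.188 0.198]
((525.97705078125, 272.5309753417969), (71.65790557861328, 198.09188842773438), 77.96013641357422)
pusher 198 z [0.15  0.156 0.164]
((539.1988525390625, 367.9390869140625), (191.8250732421875, 99.57022094726562), 57.40234375)
rail 791 z [0.073 0.08  0.085]
((664.7869873046875, -206.60549926757812), (255.36602783203125, 31.06104278564453), 88.14220428466797)
tape 195 z [0.047 0.053 0.06 ]
((397.1600341796875, -85.61900329589844), (61.46076965332031, 33.3363037109375), 18.633249282836914)
0.15 1633
0.185 1018
0.19 863
0.2 728
0.22 619
0.23 394
```

View pics/fe.png

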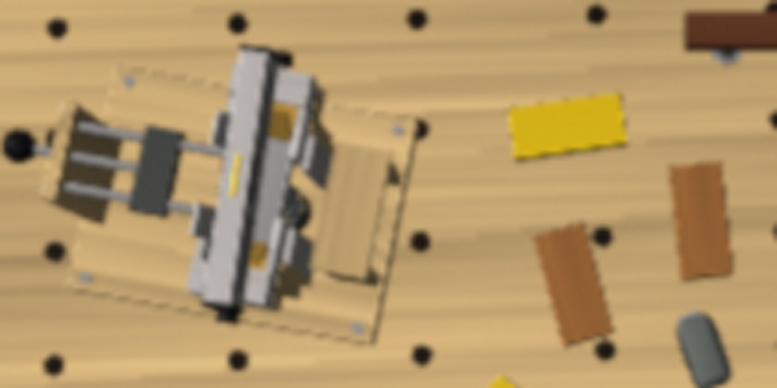

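```bash
python3 - <<'E'
import re
s=open('meas.py').read().replace("(h[...,0]<14)&(h[...,1]>100)&(h[...,2]>90)","(h[...,0]<15)&(h[...,1]>130)&(h[...,2]>60)");open('meas.py','w').write(s)
from meas import *
z=np.load('top1.npz');p=z['p'];m=imaging.camera_model('top')
h=cv2.cvtColor(p,cv2.COLOR_BGR2HSV);print(h[197,245],h[180,279],h[128,316],h[170,343],h[190,300],h[175,190],h[154,243])
for o in blanks(p,m,roi=(225,135,390,225)):print(*o)
E
python3 -m crank '[[[0,0,0.045],[0,0,0],1],[[0,0,0.045],[0,0,0],1],[[0,0,0.045],[0,0,0],1]]'
python3 -m crank '[[[0.027,0.0375,0],[0,0,0],1],[[0.027,0.0375,0],[0,0,0],1],[[0.027,0.0375,0],[0,0,0],1],[[0.027,0.0375,0],[0,0,0],1],[[0.027,0.0375,0],[0,0,0],1],[[0.027,0.0375,0],[0,0,0],1],[[0.027,0.0375,0],[0,0,0],1],[[0.027,0.0375,0],[0,0,0],1],[[0.027,0.0375,0],[0,0,0],1],[[0.027,0.0375,0],[0,0,0],1],[[0.027,0.0375,0],[0,0,0],1],[[0.027,0.0375,0],[0,0,0],1]]'
python3 -m crank '[[[0.002,0.0393,0],[0,0,-1.95],1],[[0.002,0.0393,0],[0,0,-1.95],1],[[0.002,0.0393,0],[0,0,-1.95],1],[[0.002,0.0393,0],[0,0,-1.95],1],[[0.002,0.0393,0],[0,0,-1.95],1],[[0.002,0.0393,0],[0,0,-1.95],1],[[0.002,0.0393,0],[0,0,-1.95],1],[[0.002,0.0393,0],[0,0,-1.95],1],[[0.002,0.0393,0],[0,0,-1.95],1],[[0.002,0.0393,0],[0,0,-1.95],1],[[0.002,0.0393,0],[0,0,-1.95],1],[[0.002,0.0393,0],[0,0,-1.95],1]]'
python3 - <<'E'
from meas import *
p,d,m=snap('wrist','w1.png');np.savez('w1.npz',p=p,d=d,R=m['R'],t=m['t'],K=m['mtx'])
print(-np.array(m['R']).T@m['t'],ctrl.get_obs()['joint_pos'])
P=cloud(d,m)
k=(d>0)&(P[...,2]>.222)&(P[...,2]<.24)&(abs(P[...,1]-.27)<.1)
X=P[k];print(len(X),np.median(X[:,2]),cv2.minAreaRect((X[:,:2]*1000).astype('float32')))
E
```

```text
[ 14 166 143] [ 14 165 145] [ 11 163  89] [ 14 166 143] [ 19 107 190] [ 19 107 191] [ 25 226 211]
[ 401.4 -281.2] [42.8 48.8] 5.5 [333 204  15  17]
[ 434.6 -389.9] [42.9 95.7] 168.0 [365 186  18  31]
[458.8  22.8] [40.3 94.4] 13.8 [235 182  20  31]
[ 459.4 -190.8] [43.7 99.7] 16.8 [300 180  22  31]
[511.5 -89.2] [40.5 94.4] 4.5 [272 165  15  30]
[ 535.1 -297. ] [45.2 95. ] 177.3 [336 156  15  30]
clock: 0.4
tool_pos: [0.179, -0.6503, 0.3626]
orientation: [179.9, -0.0, -164.6]
force: [0.5, -1.4, 0.2]
opening: 0.0878
gripper_force: 0.0
clock: 1.6
tool_pos: [0.5038, -0.1989, 0.3615]
orientation: [180.0, 0.0, -164.6]
force: [2.1, -0.2, -0.8]
opening: 0.0878
gripper_force: 0.0
clock: 2.8
tool_pos: [0.5268, 0.2724, 0.3613]
orientation: [-180.0, -0.0, 171.9]
force: [0.7, -0.4, -0.1]
opening: 0.0874
gripper_force: 0.0
[0.44725421 0.28401118 0.5198385 ] [ 4.64722266e+01  9.93858860e+00  3.33754879e+00 -5.05388720e-02
 -8.34533838e+01 -1.44565209e+02]
5786 0.2323648922724673 ((526.1107177734375, 273.5977478027344), (22.693811416625977, 200.97483825683594), 81.38996124267578)
```

View pics/w1.png

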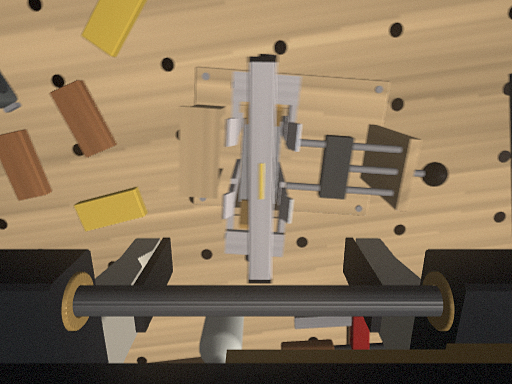

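The wrist view shows the level centred at (262,167), running up the picture between the open fingers, with a wood-bottomed feeder board behind it. It measures (0.526, 0.2736), top 0.232, yaw −8.6°, which agrees with the top view. Next I descend, grip and lift.

```bash
python3 -m crank '[[[0,0.001,-0.04],[0,0,-0.5],1],[[0,0,-0.04],[0,0,0],1],[[0,0,-0.04],[0,0,0],1],[[0,0,-0.03],[0,0,0],1],[[0,0,-0.012],[0,0,0],1],[[0,0,0],[0,0,0],1],[[0,0,0],[0,0,0],-1],[[0,0,0],[0,0,0],-1],[[0,0,0],[0,0,0],-1],[[0,0,0],[0,0,0],-1],[[0,0,0],[0,0,0],-1],[[0,0,0],[0,0,0],-1]]'
python3 -m crank '[[[0,0,0],[0,0,0],-1],[[0,0,0],[0,0,0],-1],[[0,0,0.02],[0,0,0],-1],[[0,0,0.03],[0,0,0],-1],[[0,0,0.03],[0,0,0],-1],[[0,0,0.03],[0,0,0],-1],[[0,0,0],[0,0,0],-1]]'
python3 - <<'E'
from meas import *
z=np.load('w1.npz');p=z['p'];m=dict(R=z['R'],t=z['t'],mtx=z['K'])
for o in blanks(p,m,roi=(0,0,250,220)):print(*o)
E
```

```text
clock: 4.05
tool_pos: [0.5273, 0.2719, 0.1998]
orientation: [180.0, 0.0, 171.5]
force: [-0.1, 0.5, 0.7]
opening: 0.045
gripper_force: 0.0
clock: 4.75
tool_pos: [0.5288, 0.2727, 0.3141]
orientation: [179.7, 0.3, 171.5]
force: [0.7, -0.0, -2.0]
opening: 0.0217
gripper_force: 30.0
[510.9 -80.4] [54.5 98.3] 4.3 [  0 130  51  70]
[457.9  30.3] [52.4 99.9] 12.5 [51 81 65 76]
```

```bash
python3 -m crank '[[[0.0097,-0.0342,0],[0,0,6.9],-1],[[0.0097,-0.0342,0],[0,0,6.9],-1],[[0.0097,-0.0342,0],[0,0,6.9],-1],[[0.0097,-0.0342,0],[0,0,6.9],-1],[[0.0097,-0.0342,0],[0,0,6.9],-1],[[0.0097,-0.0342,0],[0,0,6.9],-1],[[0.0097,-0.0342,0],[0,0,6.9],-1],[[0.0097,-0.0342,0],[0,0,6.9],-1],[[0.0097,-0.0342,0],[0,0,6.9],-1],[[0.0097,-0.0342,0],[0,0,6.9],-1],[[0.0097,-0.0342,0],[0,0,6.9],-1],[[0.0097,-0.0342,0],[0,0,6.9],-1]]'
python3 -m crank '[[[0.0097,-0.0342,0],[0,0,6.9],-1],[[0.0097,-0.0342,0],[0,0,6.9],-1],[[0,0,-0.03],[0,0,0],-1],[[0,0,-0.03],[0,0,0],-1],[[0,0,0],[0,0,0],-1],[[0,0,0],[0,0,0],-1]]'
python3 - <<'E'
from meas import *
p,d,m=snap('wrist','w2.png')
P=cloud(d,m)
for n,a,b in (('rail',.073,.086),('level',.2,.3)):
    k=(d>0)&(P[...,2]>a)&(P[...,2]<b)&(abs(P[...,0]-.665)<.06)&(abs(P[...,1]+.2066)<.2)
    X=P[k];print(n,len(X),np.percentile(X[:,2],[5,50,95]),cv2.minAreaRect((X[:,:2]*1000).astype('float32')))
E
```

```text
clock: 5.95
tool_pos: [0.6435, -0.1398, 0.3083]
orientation: [179.9, -0.0, -105.4]
force: [0.8, -0.1, -2.7]
opening: 0.0216
gripper_force: 30.0
clock: 6.55
tool_pos: [0.6627, -0.2071, 0.2491]
orientation: [179.9, -0.0, -91.9]
force: [-0.3, 0.5, -1.4]
opening: 0.0215
gripper_force: 30.0Traceback (most recent call last):
  File "<stdin>", line 6, in <module>
    return _quantile_unchecked(
        a, q, axis, out, overwrite_input, method, keepdims, weights)
    return _ureduce(a,
                    func=_quantile_ureduce_func,
    ...<5 lines>...
                    overwrite_input=overwrite_input,
                    method=method)
    r = func(a, **kwargs)
    result = _quantile(arr,
                       quantiles=q,
    ...<2 lines>...
                       out=out,
                       weights=wgt)
    slices_having_nans = np.isnan(arr[-1, ...])
                                  ~~~^^^^^^^^^
IndexError: index -1 is out of bounds for axis 0 with size 0
```

View pics/w2.png

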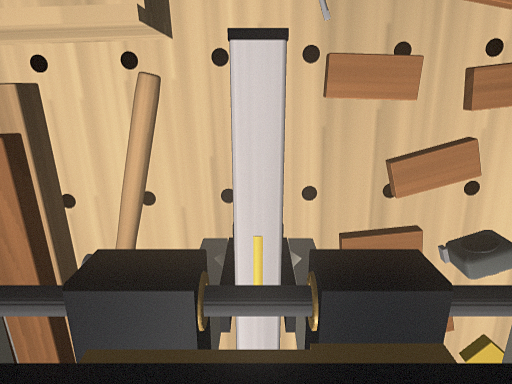

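The held level is centred at (258,190) and hides the rail beneath it; the hammer is to its left and the blanks to its right. It is aligned with the rail, so I lower and release.

```bash
python3 -m crank '[[[0.001,0,-0.04],[0,0,0],-1],[[0.001,0,-0.04],[0,0,0],-1],[[0,0,-0.04],[0,0,0],-1],[[0,0,-0.03],[0,0,0],-1],[[0,0,-0.003],[0,0,0],-1],[[0,0,0],[0,0,0],-1],[[0,0,0],[0,0,0],-1]]'
python3 -m crank '[[[0,0,-0.002],[0,0,0],-1],[[0,0,-0.001],[0,0,0],-1],[[0,0,0],[0,0,0],-1]]'
```

```text
clock: 7.3
tool_pos: [0.6664, -0.2068, 0.0984]
orientation: [-179.8, -0.0, -91.9]
force: [-0.5, 0.1, -1.2]
opening: 0.022
gripper_force: 30.0
clock: 7.6
tool_pos: [0.6665, -0.2068, 0.0978]
orientation: [-179.8, -0.1, -91.8]
force: [-4.5, 4.2, 15.4]
opening: 0.0218
gripper_force: 30.0
```

```bash
cat >> meas.py <<'E'
def tops(p,d,m,lo=.012,hi=.03,amin=100):
    P=cloud(d,m); h=cv2.cvtColor(p,cv2.COLOR_BGR2HSV)
    mk=((h[...,0]<15)&(h[...,1]>130)&(h[...,2]>60)&(d>0)&(P[...,2]>lo)&(P[...,2]<hi)).astype('uint8')
    mk=cv2.morphologyEx(mk,cv2.MORPH_OPEN,np.ones((3,3)))
    n,l,s,_=cv2.connectedComponentsWithStats(mk); o=[]
    for i in range(1,n):
        if s[i,4]<amin: continue
        X=P[l==i]; r=cv2.minAreaRect((X[:,:2]*1000).astype('float32')); b=cv2.boxPoints(r)
        e=max([b[1]-b[0],b[2]-b[1]],key=np.linalg.norm); a=(np.degrees(np.arctan2(e[1],e[0]))+90)%180-90
        print(np.round(r[0],1),np.round(sorted(r[1]),1),'yaw %.1f'%a,'z %.3f'%np.median(X[:,2]),s[i])
E
python3 -m crank '[[[0,0,0],[0,0,0],1],[[0,0,0],[0,0,0],1],[[0,0,0],[0,0,0],1],[[0,0,0],[0,0,0],1],[[0,0,0],[0,0,0],1],[[0,0,0.04],[0,0,0],1],[[0,0,0.04],[0,0,0],1],[[0,0,0.04],[0,0,0],1],[[0,0,0.04],[0,0,0],1]]'
python3 -m crank '[[[-0.011,-0.008,0],[0,0,8],1],[[-0.011,-0.008,0],[0,0,8],1],[[-0.011,-0.008,0],[0,0,8],1],[[-0.011,-0.008,0],[0,0,8],1],[[-0.011,-0.008,0],[0,0,8],1],[[-0.011,-0.008,0],[0,0,8],1],[[-0.011,-0.008,0],[0,0,8],1],[[-0.011,-0.008,0],[0,0,8],1],[[-0.011,-0.008,0],[0,0,8],1],[[-0.011,-0.008,0],[0,0,8],1],[[-0.011,-0.008,0],[0,0,8],1],[[0,0,0],[0,0,0],1]]'
python3 - <<'E'
from meas import *
p,d,m=snap('top','top2.png'); P=cloud(d,m); v,u=np.indices(d.shape)
X=P[(u>265)&(u<365)&(v>105)&(v<140)&(P[...,2]>.11)&(P[...,2]<.14)]
print('level',len(X),np.median(X[:,2]),cv2.minAreaRect((X[:,:2]*1000).astype('float32')))
f=(u>95)&(u<215)&(v>125)&(v<220)&(d>0)
n,l,s,c=cv2.connectedComponentsWithStats((f&(P[...,2]>.178)&(P[...,2]<.2)).astype('uint8'))
for i in range(1,n):
    if s[i,4]>15: X=P[l==i];print(s[i],np.median(X,0),cv2.minAreaRect((X[:,:2]*1000).astype('float32')))
tops(p,d,m)
cv2.imwrite('pics/fe2.png',cv2.resize(p[100:225,90:300],None,fx=3.7,fy=3.7,interpolation=2))
print('wrist')
p,d,m=snap('wrist','w3.png');tops(p,d,m,amin=400)
E
```

```text
clock: 8.5
tool_pos: [0.6648, -0.207, 0.255]
orientation: [180.0, -0.0, -91.9]
force: [0.4, 0.6, 0.0]
opening: 0.0856
gripper_force: 0.0
clock: 9.7
tool_pos: [0.543, -0.2957, 0.2537]
orientation: [180.0, 0.0, -3.8]
force: [0.1, -0.2, -0.3]
opening: 0.0874
gripper_force: 0.0
level 0 nan ((0.0, 0.0), (0.0, 0.0), 0.0)
[146 136  28  27 304] [0.60052547 0.25638396 0.18619123] ((586.6073608398438, 259.63592529296875), (71.62509155273438, 69.25980377197266), 77.79745483398438)
[140 174  24  28 270] [0.45680757 0.29281868 0.18640391] ((473.91094970703125, 285.7885437011719), (67.97948455810547, 68.04853820800781), 77.25300598144531)
[162 179   5  11  24] [0.48441855 0.24876581 0.19174191] ((483.6229248046875, 249.59515380859375), (7.820483684539795, 29.70932388305664), 73.3298568725586)
[ 529.8 -295. ] [43.3 79.7] yaw -2.3 z 0.018 [336 160  14  25 279]
[460.   23.1] [39.9 93.6] yaw 13.2 z 0.018 [236 182  18  30 313]
[ 434.7 -390.1] [43.6 95.8] yaw -12.3 z 0.018 [367 186  15  30 333]
[ 399.2 -281.9] [41.7 42.4] yaw 89.5 z 0.018 [334 206  14  14 136]
[ 202.9 -420.3] [ 20.3 128.7] yaw 72.8 z 0.018 [368 266  40  16 243]
wrist
[ 636.8 -493.4] [ 24.4 100.6] yaw -70.2 z 0.024 [ 387   34   99   58 2290]
[ 536.6 -293.9] [44.6 98.5] yaw -3.2 z 0.019 [ 237  123   39   84 3115]
[511.9 -88. ] [45.7 98.9] yaw 4.5 z 0.018 [  57  156   58   82 2878]
[ 457.8 -190.2] [45.4 98.9] yaw 14.7 z 0.018 [ 147  193   61   79 2437]
[ 435.2 -389.6] [45.7 98.5] yaw -11.8 z 0.019 [ 313  202   51   74 2273]
[479.5  12.2] [32.9 60. ] yaw -15.6 z 0.018 [  0 204  27  45 700]
[ 402.8 -280.2] [45.3 51.6] yaw 3.7 z 0.019 [ 233  249   40   36 1121]
  return _methods._mean(a, axis=axis, dtype=dtype,
  ret = ret.dtype.type(ret / rcount)
```

View pics/fe2.png

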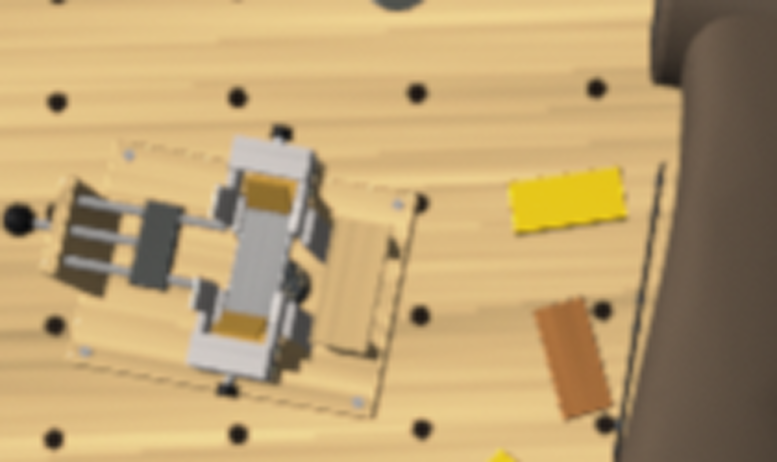

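View pics/w3.png

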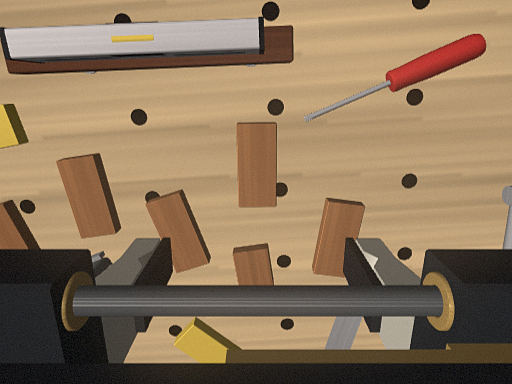

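The crop shows the open feeder at about (255,255), with its brass catches at (270,195) and (240,325). The wrist view shows the level standing on its rail at (135,40). Blank A is at (257,165), the others at (88,195), (180,230) and (338,237), the offcut at (253,265) and the screwdriver at (395,80). Blank A's 44.6 × 98.5 mm top confirms it is full length. I grasp A.

```bash
python3 -m crank '[[[-0.0065,0.002,-0.045],[0,0,0.6],1],[[0,0,-0.045],[0,0,0],1],[[0,0,-0.045],[0,0,0],1],[[0,0,-0.045],[0,0,0],1],[[0,0,-0.045],[0,0,0],1],[[0,0,-0.018],[0,0,0],1],[[0,0,-0.004],[0,0,0],1],[[0,0,0],[0,0,0],1],[[0,0,0],[0,0,0],-1],[[0,0,0],[0,0,0],-1],[[0,0,0],[0,0,0],-1],[[0,0,0],[0,0,0],-1]]'
python3 -m crank '[[[0,0,0],[0,0,0],-1],[[0,0,0.03],[0,0,0],-1],[[0,0,0.045],[0,0,0],-1],[[0,0,0.05],[0,0,0],-1],[[0,0,0.05],[0,0,0],-1],[[0,0,0.05],[0,0,0],-1],[[0,0,0.03],[0,0,0],-1],[[0,0,0],[0,0,0],-1]]'
```

```text
clock: 11.0
tool_pos: [0.538, -0.293, 0.0075]
orientation: [180.0, -0.1, -3.3]
force: [0.3, 0.3, 1.0]
opening: 0.0611
gripper_force: 0.0
clock: 11.8
tool_pos: [0.5396, -0.2939, 0.2677]
orientation: [179.8, -0.5, -3.3]
force: [0.0, 0.6, 0.6]
opening: 0.0012
gripper_force: 0.0
```

The fingers had not closed before the lift, so they need more rows. I check that the blank is undisturbed while opening again.

```bash
python3 -m crank '[[[0,0,0],[0,0,0],1],[[0,0,0],[0,0,0],1],[[0,0,0],[0,0,0],1],[[0,0,0],[0,0,0],1],[[0,0,0],[0,0,0],1],[[0,0,0],[0,0,0],1]]'
python3 - <<'E'
from meas import *
p,d,m=snap('wrist');tops(p,d,m,amin=1500)
E
```

```text
clock: 12.4
tool_pos: [0.5375, -0.2929, 0.2611]
orientation: [-180.0, 0.0, -3.3]
force: [0.7, 0.5, -0.6]
opening: 0.044
gripper_force: 0.0
[ 636.7 -493. ] [ 24.3 100.3] yaw -70.7 z 0.024 [ 388   31   98   56 2235]
[ 536.6 -293.9] [45.  98.9] yaw -3.3 z 0.019 [ 239  117   39   83 3067]
[511.9 -87.7] [46.1 98.7] yaw 4.8 z 0.018 [  61  147   56   81 2834]
[ 467.4 -187.6] [44.7 78.5] yaw 14.7 z 0.018 [ 149  185   53   66 1872]
[459.   25.1] [45.7 98.9] yaw 13.3 z 0.018 [   0  194   43   77 1825]
[ 445.4 -391.6] [45.6 76.8] yaw -11.6 z 0.019 [ 319  196   44   60 1642]
```

```bash
python3 -m crank '[[[-0.001,-0.001,-0.035],[0,0,0],1],[[0,0,-0.035],[0,0,0],1],[[0,0,-0.035],[0,0,0],1],[[0,0,-0.035],[0,0,0],1],[[0,0,-0.035],[0,0,0],1],[[0,0,-0.035],[0,0,0],1],[[0,0,-0.03],[0,0,0],1],[[0,0,-0.012],[0,0,0],1],[[0,0,-0.003],[0,0,0],1],[[0,0,0],[0,0,0],1],[[0,0,0],[0,0,0],-1],[[0,0,0],[0,0,0],-1]]'
python3 -m crank '[[[0,0,0],[0,0,0],-1],[[0,0,0],[0,0,0],-1],[[0,0,0],[0,0,0],-1],[[0,0,0],[0,0,0],-1],[[0,0,0],[0,0,0],-1],[[0,0,0],[0,0,0],-1],[[0,0,0],[0,0,0],-1],[[0,0,0],[0,0,0],-1]]'
python3 -m crank '[[[0,0,0.03],[0,0,0],-1],[[0,0,0.045],[0,0,0],-1],[[0,0,0.05],[0,0,0],-1],[[0,0,0.05],[0,0,0],-1],[[0,0,0.05],[0,0,0],-1],[[0,0,0.035],[0,0,0],-1],[[0,0,0],[0,0,0],-1]]'
```

```text
clock: 13.65
tool_pos: [0.5376, -0.2942, 0.0082]
orientation: [180.0, -0.2, -3.3]
force: [0.2, 0.3, -0.2]
opening: 0.0768
gripper_force: 0.0
clock: 14.45
tool_pos: [0.5366, -0.2939, 0.0067]
orientation: [180.0, -0.0, -3.3]
force: [-0.4, 0.4, 3.6]
opening: 0.0457
gripper_force: 30.0
clock: 15.15
tool_pos: [0.5388, -0.295, 0.2728]
orientation: [179.8, -0.5, -3.3]
force: [-0.2, -0.2, -1.2]
opening: 0.0457
gripper_force: 30.0
```

```bash
python3 -m crank '[[[-0.0065,0.045,0.005],[0,0,-0.7],-1],[[-0.0065,0.045,0.005],[0,0,-0.7],-1],[[-0.0065,0.045,0.005],[0,0,-0.7],-1],[[-0.0065,0.045,0.005],[0,0,-0.7],-1],[[-0.0065,0.045,0.005],[0,0,-0.7],-1],[[-0.0065,0.045,0.005],[0,0,-0.7],-1],[[-0.0065,0.045,0],[0,0,-0.7],-1],[[-0.0065,0.045,0],[0,0,-0.7],-1],[[-0.0065,0.045,0],[0,0,-0.7],-1],[[-0.0065,0.045,0],[0,0,-0.7],-1],[[-0.0065,0.045,0],[0,0,-0.7],-1],[[-0.0065,0.045,0],[0,0,-0.8],-1]]'
python3 -m crank '[[[-0.0065,0.045,0],[0,0,-0.8],-1],[[0,0,0],[0,0,0],-1],[[0,0,0],[0,0,0],-1]]'
python3 - <<'E'
from meas import *
p,d,m=snap('wrist','w4.png');P=cloud(d,m);np.savez('w4.npz',p=p,d=d,R=m['R'],t=m['t'],K=m['mtx'])
f=(d>0)&(P[...,0]>.4)&(P[...,0]<.66)&(abs(P[...,1]-.272)<.08)
for a,b in ((.181,.19),(.19,.2)):
  n,l,s,c=cv2.connectedComponentsWithStats((f&(P[...,2]>a)&(P[...,2]<b)).astype('uint8'))
  for i in range(1,n):
    if s[i,4]>60: X=P[l==i];print(a,s[i],np.round(np.median(X,0),4),np.round(cv2.minAreaRect((X[:,:2]*1000).astype('float32'))[0:2],1),cv2.minAreaRect((X[:,:2]*1000).astype('float32'))[2])
E
```

```text
clock: 16.35
tool_pos: [0.4576, 0.2478, 0.2959]
orientation: [180.0, 0.0, -11.8]
force: [1.1, 0.1, 0.5]
opening: 0.0458
gripper_force: 30.0
clock: 16.65
tool_pos: [0.4513, 0.2918, 0.2953]
orientation: [179.9, 0.1, -12.5]
force: [0.0, -0.8, 0.1]
opening: 0.0453
gripper_force: 30.0
0.181 [215   0  12  58 420] [0.5741 0.2907 0.1846] [[575.6 290.8]
 [  7.3  38. ]] 75.71333312988281
0.181 [294   0  11  58 418] [0.5625 0.237  0.1846] [[563.9 236.3]
 [  5.8  37.5]] 77.91181182861328
0.181 [218 124  12  36 255] [0.4974 0.3069 0.1855] [[496.8 307.5]
 [  7.   28. ]] 81.57024383544922
0.181 [292 124   9  36 265] [0.4859 0.2534 0.1855] [[484.8 253.3]
 [  5.8  28.2]] 78.93456268310547
0.19 [209  15  11  42 339] [0.5709 0.2962 0.1937] [[571.  296.1]
 [  6.2  25.9]] 78.47396850585938
0.19 [301  15  11  42 345] [0.5574 0.2331 0.1937] [[557.3 233.2]
 [  6.2  26. ]] 76.4564208984375
0.19 [299 125   9  35 266] [0.4855 0.2486 0.1939] [[485.2 248.5]
 [  6.   25.8]] 79.58550262451172
0.19 [214 126   9  34 264] [0.4992 0.3116 0.1937] [[498.7 311.7]
 [  5.8  25.7]] 76.71315002441406
```

View pics/w4.png

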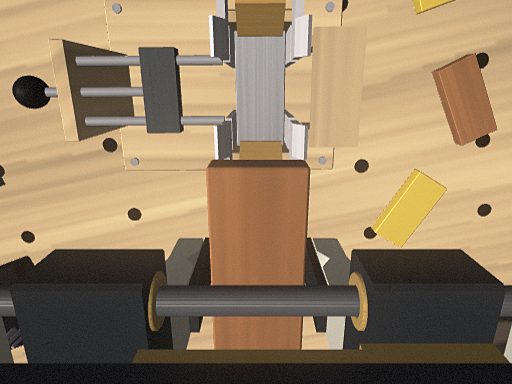

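The four guide tips (at z = 0.194) give the feeder centre as (0.528, 0.2724), yaw −12.1°; the spacing of 73.8 mm matches the expected 74. In the picture the held blank is at (258,255) and the magazine at (260,80), with the pusher at left.

```bash
python3 -m crank '[[[0.038,-0.01,0],[0,0,0.4],-1],[[0.038,-0.01,0],[0,0,0],-1],[[0,0,-0.03],[0,0,0],-1],[[0,0,-0.03],[0,0,0],-1],[[0,0,0],[0,0,0],-1],[[0,0,0],[0,0,0],-1]]'
```

```text
clock: 17.3
tool_pos: [0.5284, 0.2699, 0.2372]
orientation: [179.9, -0.0, -12.3]
force: [0.3, 0.7, 0.2]
opening: 0.0453
gripper_force: 30.0
```

```bash
python3 -m crank '[[[0,0.0025,-0.02],[0,0,0],-1],[[0,0,-0.02],[0,0,0],-1],[[0,0,-0.015],[0,0,0],-1],[[0,0,-0.008],[0,0,0],-1],[[0,0,0],[0,0,0],-1]]'
python3 -m crank '[[[0,0,-0.006],[0,0,0],-1],[[0,0,-0.006],[0,0,0],-1],[[0,0,-0.006],[0,0,0],-1],[[0,0,0],[0,0,0],-1]]'
```

```text
clock: 17.8
tool_pos: [0.5282, 0.2736, 0.1742]
orientation: [-180.0, -0.0, -12.2]
force: [-0.0, -0.1, 0.1]
opening: 0.0458
gripper_force: 30.0
clock: 18.2
tool_pos: [0.5283, 0.2739, 0.1559]
orientation: [-179.9, -0.0, -12.2]
force: [0.8, 0.8, -2.0]
opening: 0.0456
gripper_force: 30.0
```

```bash
python3 -m crank '[[[0,-0.001,-0.006],[0,0,0],-1],[[0,0,-0.006],[0,0,0],-1],[[0,0,0],[0,0,0],-1]]'
python3 -m crank '[[[0,0,-0.005],[0,0,0],-1],[[0,0,-0.004],[0,0,0],-1],[[0,0,-0.002],[0,0,0],-1],[[0,0,0],[0,0,0],-1],[[0,0,0],[0,0,0],-1]]'
```

```text
clock: 18.5
tool_pos: [0.5285, 0.2731, 0.1434]
orientation: [-179.9, -0.0, -12.2]
force: [0.7, 2.8, 2.4]
opening: 0.0458
gripper_force: 30.0
clock: 19.0
tool_pos: [0.5283, 0.2728, 0.1328]
orientation: [-180.0, -0.0, -12.2]
force: [1.6, 3.0, 3.9]
opening: 0.0457
gripper_force: 30.0
```

Pressed down, with only the follower's 4 N left, so it has snapped in. I release, back off and check.

```bash
python3 -m crank '[[[0,0,0],[0,0,0],0.4],[[0,0,0],[0,0,0],0.4],[[0,0,0],[0,0,0],0.4],[[0,0,0],[0,0,0],0.4],[[0,0,0.03],[0,0,0],0.4],[[0,0,0.04],[0,0,0],0.4],[[0,0,0.05],[0,0,0],1],[[-0.037,0.01,0.025],[0,0,0],1],[[-0.037,0.01,0.025],[0,0,0],1],[[0,0,0],[0,0,0],1],[[0,0,0],[0,0,0],1]]'
cat >> meas.py <<'E'
def feeder(p,d,m):
    P=cloud(d,m); a=np.radians(-12.1); R=np.array([[np.cos(a),-np.sin(a)],[np.sin(a),np.cos(a)]])
    q=(P[...,:2]-[.528,.2724])@R
    for x0 in (-.036,-.02,0,.02,.036):
        k=(d>0)&(abs(q[...,0]-x0)<.008)&(abs(q[...,1])<.016)&(P[...,2]>.03)
        print('fx %.3f z %.4f'%(x0,np.median(P[...,2][k])),k.sum(),np.round(np.median(p[k],0)))
E
python3 - <<'E'
from meas import *
p,d,m=snap('wrist','w5.png');feeder(p,d,m)
E
```

```text
clock: 20.1
tool_pos: [0.4534, 0.2929, 0.3034]
orientation: [-179.9, -0.0, -12.1]
force: [-0.2, -0.0, -0.4]
opening: 0.0872
gripper_force: 0.0
fx -0.036 z 0.3823 1508 [61. 80. 92.]
fx -0.020 z 0.1505 645 [ 64.  97. 141.]
fx 0.000 z 0.1504 696 [ 63.  96. 140.]
fx 0.020 z 0.1505 756 [ 62.  95. 139.]
fx 0.036 z 0.1507 846 [ 60.  93. 136.]
```

View pics/w5.png

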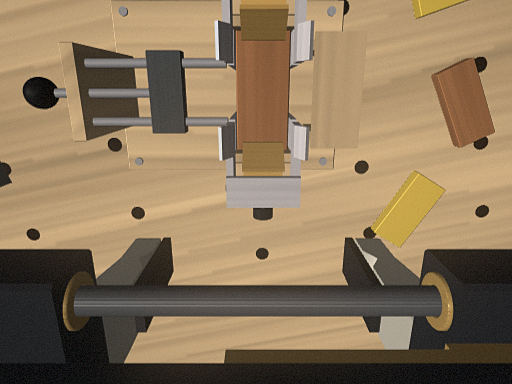

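Blank 1 lies flat at (263,90) under both catches (top z = 0.1505). Next is blank E at (465,100) in this view.

```bash
python3 -m crank '[[[0.0008,-0.0335,-0.006],[0,0,3.2],1],[[0.0008,-0.0335,-0.006],[0,0,3.2],1],[[0.0008,-0.0335,-0.006],[0,0,3.2],1],[[0.0008,-0.0335,-0.006],[0,0,3.2],1],[[0.0008,-0.0335,-0.006],[0,0,3.2],1],[[0.0008,-0.0335,-0.006],[0,0,3.2],1],[[0.0008,-0.0335,-0.006],[0,0,3.2],1],[[0.0008,-0.0335,-0.006],[0,0,3.2],1],[[0,0,0],[0,0,0],1],[[0,0,0],[0,0,0],1]]'
python3 - <<'E'
from meas import *
p,d,m=snap('wrist','w6.png');tops(p,d,m,amin=1200)
E
```

```text
clock: 21.15
tool_pos: [0.4604, 0.0233, 0.2533]
orientation: [180.0, 0.1, 13.2]
force: [0.3, 0.3, -0.0]
opening: 0.0877
gripper_force: 0.0
[512.1 -86.9] [46.1 98.5] yaw 4.7 z 0.019 [ 332   91   60   91 3471]
[459.1  26. ] [44.5 98.8] yaw 14.0 z 0.019 [ 234  117   40   84 3131]
[ 457.9 -189.3] [45.8 98.7] yaw 14.6 z 0.019 [ 403  161   50   79 2987]
```

```bash
python3 -m crank '[[[-0.001,0.003,-0.04],[0,0,0.8],1],[[0,0,-0.04],[0,0,0],1],[[0,0,-0.045],[0,0,0],1],[[0,0,-0.045],[0,0,0],1],[[0,0,-0.04],[0,0,0],1],[[0,0,-0.025],[0,0,0],1],[[0,0,-0.009],[0,0,0],1],[[0,0,-0.003],[0,0,0],1],[[0,0,0],[0,0,0],1],[[0,0,0],[0,0,0],-1],[[0,0,0],[0,0,0],-1],[[0,0,0],[0,0,0],-1]]'
python3 -m crank '[[[0,0,0],[0,0,0],-1],[[0,0,0],[0,0,0],-1],[[0,0,0],[0,0,0],-1],[[0,0,0],[0,0,0],-1],[[0,0,0],[0,0,0],-1],[[0,0,0],[0,0,0],-1],[[0,0,0],[0,0,0],-1]]'
python3 -m crank '[[[0,0,0.03],[0,0,0],-1],[[0,0,0.045],[0,0,0],-1],[[0,0,0.05],[0,0,0],-1],[[0,0,0.05],[0,0,0],-1],[[0,0,0.05],[0,0,0],-1],[[0,0,0.01],[0,0,0],-1],[[0,0,0],[0,0,0],-1]]'
```

```text
clock: 22.4
tool_pos: [0.46, 0.0279, 0.0085]
orientation: [-180.0, -0.1, 14.2]
force: [0.2, -1.0, -0.1]
opening: 0.069
gripper_force: 0.0
clock: 23.1
tool_pos: [0.4595, 0.0276, 0.0077]
orientation: [180.0, -0.0, 14.2]
force: [-0.8, -1.9, 6.0]
opening: 0.0456
gripper_force: 30.0
clock: 23.8
tool_pos: [0.4603, 0.0281, 0.2444]
orientation: [-179.9, -0.3, 14.2]
force: [0.1, -0.4, -0.4]
opening: 0.0453
gripper_force: 30.0
```

```bash
python3 -m crank '[[[0.0097,0.035,0],[0,0,-3.76],-1],[[0.0097,0.035,0],[0,0,-3.76],-1],[[0.0097,0.035,0],[0,0,-3.76],-1],[[0.0097,0.035,0],[0,0,-3.76],-1],[[0.0097,0.035,0],[0,0,-3.76],-1],[[0.0097,0.035,0],[0,0,-3.76],-1],[[0.0097,0.0345,0],[0,0,-3.76],-1],[[0,0,-0.01],[0,0,0],-1],[[0,0,0],[0,0,0],-1],[[0,0,0],[0,0,0],-1]]'
```

```text
clock: 24.8
tool_pos: [0.5265, 0.2711, 0.2307]
orientation: [179.8, 0.1, -12.1]
force: [-1.0, -0.4, -0.2]
opening: 0.0455
gripper_force: 30.0
```

```bash
python3 -m crank '[[[0.0015,0.001,-0.02],[0,0,0],-1],[[0,0,-0.02],[0,0,0],-1],[[0,0,-0.014],[0,0,0],-1],[[0,0,0],[0,0,0],-1],[[0,0,-0.006],[0,0,0],-1],[[0,0,-0.006],[0,0,0],-1],[[0,0,0],[0,0,0],-1]]'
python3 -m crank '[[[0,0,-0.006],[0,0,0],-1],[[0,0,-0.006],[0,0,0],-1],[[0,0,-0.006],[0,0,0],-1],[[0,0,0],[0,0,0],-1]]'
python3 -m crank '[[[0,0,-0.005],[0,0,0],-1],[[0,0,-0.004],[0,0,0],-1],[[0,0,-0.003],[0,0,0],-1],[[0,0,0],[0,0,0],-1],[[0,0,0],[0,0,0],-1]]'
```

```text
clock: 25.5
tool_pos: [0.53, 0.2737, 0.1679]
orientation: [-179.9, -0.1, -12.1]
force: [2.0, 0.7, -0.1]
opening: 0.0457
gripper_force: 30.0
clock: 25.9
tool_pos: [0.5299, 0.2738, 0.1495]
orientation: [-179.9, -0.1, -12.1]
force: [1.2, 2.3, 2.8]
opening: 0.0458
gripper_force: 30.0
clock: 26.4
tool_pos: [0.5295, 0.2736, 0.1373]
orientation: [-179.9, -0.1, -12.1]
force: [3.3, 0.5, 3.7]
opening: 0.0453
gripper_force: 30.0
```

```bash
python3 -m crank '[[[0,0,-0.002],[0,0,0],-1],[[0,0,-0.002],[0,0,0],-1],[[0,0,0],[0,0,0],-1],[[0,0,0],[0,0,0],-1]]'
python3 -m crank '[[[0,0,0],[0,0,0],0.4],[[0,0,0],[0,0,0],0.4],[[0,0,0],[0,0,0],0.4],[[0,0,0],[0,0,0],0.4],[[0,0,0.03],[0,0,0],0.4],[[0,0,0.04],[0,0,0],0.4],[[0,0,0.05],[0,0,0],1],[[-0.037,0.01,0.025],[0,0,0],1],[[-0.037,0.01,0.025],[0,0,0],1],[[0,0,0],[0,0,0],1],[[0,0,0],[0,0,0],1]]'
python3 - <<'E'
from meas import *
p,d,m=snap('wrist','w7.png');feeder(p,d,m)
E
```

```text
clock: 26.8
tool_pos: [0.529, 0.2732, 0.1327]
orientation: [-180.0, -0.0, -12.1]
force: [3.5, 1.2, 4.5]
opening: 0.0456
gripper_force: 30.0
clock: 27.9
tool_pos: [0.4542, 0.2934, 0.3033]
orientation: [-179.9, -0.0, -12.0]
force: [0.7, 0.3, -0.9]
opening: 0.0873
gripper_force: 0.0
fx -0.036 z 0.3835 2171 [62. 71. 76.]
fx -0.020 z 0.1504 669 [ 64.  97. 141.]
fx 0.000 z 0.1505 691 [ 63.  96. 140.]
fx 0.020 z 0.1504 751 [ 62.  94. 139.]
fx 0.036 z 0.1507 845 [ 60.  93. 136.]
```

Blank 2 is in flush (top z = 0.1504). Next is B.

```bash
python3 -m crank '[[[0.0058,-0.038,-0.005],[0,0,1.7],1],[[0.0058,-0.038,-0.005],[0,0,1.7],1],[[0.0058,-0.038,-0.005],[0,0,1.7],1],[[0.0058,-0.038,-0.005],[0,0,1.7],1],[[0.0058,-0.038,-0.005],[0,0,1.7],1],[[0.0058,-0.038,-0.005],[0,0,1.7],1],[[0.0058,-0.038,-0.005],[0,0,1.7],1],[[0.0058,-0.038,-0.005],[0,0,1.7],1],[[0.0058,-0.038,-0.005],[0,0,1.7],1],[[0.0058,-0.038,-0.005],[0,0,1.5],1],[[0,0,0],[0,0,0],1],[[0,0,0],[0,0,0],1]]'
python3 - <<'E'
from meas import *
p,d,m=snap('wrist','w8.png');tops(p,d,m,amin=1000)
E
```

```text
clock: 29.15
tool_pos: [0.5123, -0.0886, 0.2507]
orientation: [180.0, 0.2, 4.5]
force: [-0.8, -0.4, -0.9]
opening: 0.0877
gripper_force: 0.0
[512.2 -87. ] [44.8 98. ] yaw 4.3 z 0.019 [ 236  117   40   84 3184]
[ 457.7 -189.7] [45.5 98.8] yaw 14.6 z 0.019 [ 313  168   45   82 2723]
[ 451.2 -390.1] [47.2 69. ] yaw -6.7 z 0.019 [ 467  199   45   50 1574]
```

```bash
python3 -m crank '[[[0,0.0015,-0.04],[0,0,0],1],[[0,0,-0.04],[0,0,0],1],[[0,0,-0.045],[0,0,0],1],[[0,0,-0.045],[0,0,0],1],[[0,0,-0.04],[0,0,0],1],[[0,0,-0.022],[0,0,0],1],[[0,0,-0.009],[0,0,0],1],[[0,0,-0.003],[0,0,0],1],[[0,0,0],[0,0,0],1],[[0,0,0],[0,0,0],-1],[[0,0,0],[0,0,0],-1],[[0,0,0],[0,0,0],-1]]'
python3 -m crank '[[[0,0,0],[0,0,0],-1],[[0,0,0],[0,0,0],-1],[[0,0,0],[0,0,0],-1],[[0,0,0],[0,0,0],-1],[[0,0,0],[0,0,0],-1],[[0,0,0],[0,0,0],-1],[[0,0,0],[0,0,0],-1]]'
python3 -m crank '[[[0,0,0.03],[0,0,0],-1],[[0,0,0.045],[0,0,0],-1],[[0,0,0.05],[0,0,0],-1],[[0,0,0.05],[0,0,0],-1],[[0,0,0.05],[0,0,0],-1],[[0,0,0.01],[0,0,0],-1],[[0,0,0],[0,0,0],-1]]'
python3 -m crank '[[[0.0016,0.036,0],[0,0,-1.7],-1],[[0.0016,0.036,0],[0,0,-1.7],-1],[[0.0016,0.036,0],[0,0,-1.7],-1],[[0.0016,0.036,0],[0,0,-1.7],-1],[[0.0016,0.036,0],[0,0,-1.7],-1],[[0.0016,0.036,0],[0,0,-1.7],-1],[[0.0016,0.036,0],[0,0,-1.7],-1],[[0.0016,0.036,0],[0,0,-1.7],-1],[[0.0016,0.036,0],[0,0,-1.7],-1],[[0.0016,0.036,0],[0,0,-1.3],-1],[[0,0,0],[0,0,0],-1],[[0,0,0],[0,0,0],-1]]'
```

```text
clock: 30.4
tool_pos: [0.5134, -0.0854, 0.0095]
orientation: [-180.0, -0.1, 4.7]
force: [-0.7, 0.3, 0.0]
opening: 0.0692
gripper_force: 0.0
clock: 31.1
tool_pos: [0.5129, -0.0855, 0.0087]
orientation: [180.0, -0.0, 4.7]
force: [-0.2, -0.4, 3.7]
opening: 0.0454
gripper_force: 30.0
clock: 31.8
tool_pos: [0.5139, -0.0852, 0.2457]
orientation: [-180.0, -0.3, 4.7]
force: [0.1, 0.2, -2.2]
opening: 0.0457
gripper_force: 30.0
clock: 33.0
tool_pos: [0.5279, 0.2748, 0.2409]
orientation: [179.8, 0.2, -11.8]
force: [-0.6, -0.4, -1.1]
opening: 0.0456
gripper_force: 30.0
```

```bash
python3 -m crank '[[[0,-0.003,-0.025],[0,0,-0.3],-1],[[0,0,-0.025],[0,0,0],-1],[[0,0,-0.015],[0,0,0],-1],[[0,0,0],[0,0,0],-1],[[0,0,-0.006],[0,0,0],-1],[[0,0,-0.006],[0,0,0],-1],[[0,0,0],[0,0,0],-1]]'
python3 -m crank '[[[0,0,-0.006],[0,0,0],-1],[[0,0,-0.006],[0,0,0],-1],[[0,0,-0.006],[0,0,0],-1],[[0,0,0],[0,0,0],-1]]'
python3 -m crank '[[[0,0,-0.005],[0,0,0],-1],[[0,0,-0.004],[0,0,0],-1],[[0,0,-0.003],[0,0,0],-1],[[0,0,0],[0,0,0],-1],[[0,0,0],[0,0,0],-1]]'
```

```text
clock: 33.7
tool_pos: [0.5293, 0.2711, 0.1668]
orientation: [-180.0, -0.0, -12.2]
force: [1.9, -0.3, 1.8]
opening: 0.0454
gripper_force: 30.0
clock: 34.1
tool_pos: [0.5292, 0.2713, 0.1485]
orientation: [-180.0, -0.0, -12.2]
force: [2.6, 0.9, 3.1]
opening: 0.0457
gripper_force: 30.0
clock: 34.6
tool_pos: [0.5292, 0.2715, 0.1371]
orientation: [-180.0, -0.0, -12.2]
force: [1.2, 0.1, 3.8]
opening: 0.0457
gripper_force: 30.0
```

```bash
python3 -m crank '[[[0,0,-0.002],[0,0,0],-1],[[0,0,-0.001],[0,0,0],-1],[[0,0,0],[0,0,0],-1],[[0,0,0],[0,0,0],-1]]'
python3 -m crank '[[[0,0,0],[0,0,0],0.4],[[0,0,0],[0,0,0],0.4],[[0,0,0],[0,0,0],0.4],[[0,0,0],[0,0,0],0.4],[[0,0,0.03],[0,0,0],0.4],[[0,0,0.04],[0,0,0],0.4],[[0,0,0.05],[0,0,0],1],[[-0.037,0.01,0.025],[0,0,0],1],[[-0.037,0.01,0.025],[0,0,0],1],[[0,0,0],[0,0,0],1],[[0,0,0],[0,0,0],1]]'
python3 - <<'E'
from meas import *
p,d,m=snap('wrist','w9.png');feeder(p,d,m)
E
```

```text
clock: 35.0
tool_pos: [0.5292, 0.2715, 0.134]
orientation: [-180.0, -0.0, -12.2]
force: [2.3, -0.3, 6.5]
opening: 0.0455
gripper_force: 30.0
clock: 36.1
tool_pos: [0.4542, 0.292, 0.3044]
orientation: [-179.9, -0.0, -12.1]
force: [0.9, 0.1, 0.3]
opening: 0.0873
gripper_force: 0.0
fx -0.036 z 0.3848 2396 [63. 73. 78.]
fx -0.020 z 0.1505 647 [ 64.  97. 141.]
fx 0.000 z 0.1505 697 [ 63.  96. 140.]
fx 0.020 z 0.1505 739 [ 62.  95. 139.]
fx 0.036 z 0.1507 837 [ 60.  93. 136.]
```

Blank 3 is in. Next is C.

```bash
python3 -m crank '[[[0.0003,-0.0401,-0.0042],[0,0,2.22],1],[[0.0003,-0.0401,-0.0042],[0,0,2.22],1],[[0.0003,-0.0401,-0.0042],[0,0,2.22],1],[[0.0003,-0.0401,-0.0042],[0,0,2.22],1],[[0.0003,-0.0401,-0.0042],[0,0,2.22],1],[[0.0003,-0.0401,-0.0042],[0,0,2.22],1],[[0.0003,-0.0401,-0.0042],[0,0,2.22],1],[[0.0003,-0.0401,-0.0042],[0,0,2.22],1],[[0.0003,-0.0401,-0.0042],[0,0,2.22],1],[[0.0003,-0.0401,-0.0042],[0,0,2.22],1],[[0.0003,-0.0401,-0.0042],[0,0,2.22],1],[[0.0003,-0.0401,-0.0042],[0,0,2.22],1]]'
python3 -m crank '[[[0,0,0],[0,0,0],1],[[0,0,0],[0,0,0],1]]'
python3 - <<'E'
from meas import *
p,d,m=snap('wrist','w10.png');tops(p,d,m,amin=1000)
E
```

```text
clock: 37.35
tool_pos: [0.4577, -0.192, 0.2515]
orientation: [-180.0, 0.1, 14.4]
force: [1.2, 0.5, 0.3]
opening: 0.0874
gripper_force: 0.0
clock: 37.55
tool_pos: [0.4577, -0.1911, 0.2514]
orientation: [-179.9, 0.2, 14.2]
force: [-0.1, 0.2, 0.3]
opening: 0.0875
gripper_force: 0.0
[ 457.4 -189.8] [45.  99.2] yaw 14.6 z 0.019 [ 236  116   40   85 3188]
[ 435. -389.] [46.6 98.3] yaw -11.5 z 0.019 [ 376  175   72   81 2776]
[ 402.  -279.4] [45.  53.5] yaw 4.6 z 0.019 [ 294  198   45   45 1360]
```

```bash
python3 -m crank '[[[0,0.0012,-0.04],[0,0,0.3],1],[[0,0,-0.04],[0,0,0],1],[[0,0,-0.045],[0,0,0],1],[[0,0,-0.045],[0,0,0],1],[[0,0,-0.04],[0,0,0],1],[[0,0,-0.023],[0,0,0],1],[[0,0,-0.01],[0,0,0],1],[[0,0,-0.003],[0,0,0],1],[[0,0,0],[0,0,0],1],[[0,0,0],[0,0,0],-1],[[0,0,0],[0,0,0],-1],[[0,0,0],[0,0,0],-1]]'
python3 -m crank '[[[0,0,0],[0,0,0],-1],[[0,0,0],[0,0,0],-1],[[0,0,0],[0,0,0],-1],[[0,0,0],[0,0,0],-1],[[0,0,0],[0,0,0],-1],[[0,0,0],[0,0,0],-1],[[0,0,0],[0,0,0],-1]]'
python3 -m crank '[[[0,0,0.03],[0,0,0],-1],[[0,0,0.045],[0,0,0],-1],[[0,0,0.05],[0,0,0],-1],[[0,0,0.05],[0,0,0],-1],[[0,0,0.05],[0,0,0],-1],[[0,0,0.01],[0,0,0],-1],[[0,0,0],[0,0,0],-1]]'
python3 -m crank '[[[0.0058,0.0384,0],[0,0,-2.2],-1],[[0.0058,0.0384,0],[0,0,-2.2],-1],[[0.0058,0.0384,0],[0,0,-2.2],-1],[[0.0058,0.0384,0],[0,0,-2.2],-1],[[0.0058,0.0384,0],[0,0,-2.2],-1],[[0.0058,0.0384,0],[0,0,-2.2],-1],[[0.0058,0.0384,0],[0,0,-2.2],-1],[[0.0058,0.0384,0],[0,0,-2.2],-1],[[0.0058,0.0384,0],[0,0,-2.2],-1],[[0.0058,0.0384,0],[0,0,-2.2],-1],[[0.0058,0.0384,0],[0,0,-2.2],-1],[[0.0058,0.0384,0],[0,0,-2.6],-1]]'
python3 -m crank '[[[0,0,0],[0,0,0],-1],[[0,0,0],[0,0,0],-1]]'
```

```text
clock: 38.8
tool_pos: [0.4591, -0.1885, 0.0081]
orientation: [180.0, -0.1, 14.7]
force: [-0.8, 0.1, -0.2]
opening: 0.0688
gripper_force: 0.0
clock: 39.5
tool_pos: [0.4585, -0.1885, 0.0073]
orientation: [180.0, 0.0, 14.7]
force: [-0.5, -0.9, 4.2]
opening: 0.046
gripper_force: 30.0
clock: 40.2
tool_pos: [0.4594, -0.1884, 0.2441]
orientation: [179.9, -0.3, 14.7]
force: [0.3, -0.3, -1.2]
opening: 0.0457
gripper_force: 30.0
clock: 41.4
tool_pos: [0.5271, 0.2735, 0.2393]
orientation: [179.8, 0.2, -12.2]
force: [-1.0, -0.5, 0.6]
opening: 0.0453
gripper_force: 30.0
clock: 41.6
tool_pos: [0.527, 0.2727, 0.2391]
orientation: [179.8, 0.2, -12.0]
force: [-0.3, -0.4, -0.3]
opening: 0.0455
gripper_force: 30.0
```

```bash
python3 -m crank '[[[0.001,-0.001,-0.025],[0,0,0],-1],[[0,0,-0.025],[0,0,0],-1],[[0,0,-0.015],[0,0,0],-1],[[0,0,0],[0,0,0],-1],[[0,0,-0.006],[0,0,0],-1],[[0,0,-0.006],[0,0,0],-1],[[0,0,0],[0,0,0],-1]]'
python3 -m crank '[[[0,0,-0.006],[0,0,0],-1],[[0,0,-0.006],[0,0,0],-1],[[0,0,-0.006],[0,0,0],-1],[[0,0,0],[0,0,0],-1]]'
python3 -m crank '[[[0,0,-0.005],[0,0,0],-1],[[0,0,-0.004],[0,0,0],-1],[[0,0,-0.003],[0,0,0],-1],[[0,0,-0.002],[0,0,0],-1],[[0,0,0],[0,0,0],-1],[[0,0,0],[0,0,0],-1]]'
```

```text
clock: 42.3
tool_pos: [0.5293, 0.2708, 0.165]
orientation: [-180.0, -0.0, -12.1]
force: [1.5, 0.9, 0.2]
opening: 0.0459
gripper_force: 29.9
clock: 42.7
tool_pos: [0.5296, 0.2709, 0.1471]
orientation: [-180.0, -0.1, -12.1]
force: [3.0, 0.6, 3.5]
opening: 0.0456
gripper_force: 29.9
clock: 43.3
tool_pos: [0.5296, 0.2712, 0.1338]
orientation: [-180.0, -0.1, -12.1]
force: [2.3, 0.3, 5.5]
opening: 0.0458
gripper_force: 29.9
```

```bash
python3 -m crank '[[[0,0,-0.001],[0,0,0],-1],[[0,0,0],[0,0,0],-1]]'
python3 -m crank '[[[0,0,0],[0,0,0],0.4],[[0,0,0],[0,0,0],0.4],[[0,0,0],[0,0,0],0.4],[[0,0,0],[0,0,0],0.4],[[0,0,0.03],[0,0,0],0.4],[[0,0,0.04],[0,0,0],0.4],[[0,0,0.05],[0,0,0],1],[[-0.037,0.01,0.025],[0,0,0],1],[[-0.037,0.01,0.025],[0,0,0],1],[[0,0,0],[0,0,0],1],[[0,0,0],[0,0,0],1]]'
python3 - <<'E'
from meas import *
p,d,m=snap('wrist','w11.png');feeder(p,d,m)
p,d,m=snap('top','top3.png');tops(p,d,m)
E
```

```text
clock: 43.5
tool_pos: [0.5296, 0.2712, 0.1328]
orientation: [-180.0, -0.1, -12.1]
force: [2.5, -0.6, 4.9]
opening: 0.0455
gripper_force: 29.9
clock: 44.6
tool_pos: [0.4544, 0.2918, 0.3029]
orientation: [-179.9, -0.0, -12.0]
force: [0.9, 0.3, -1.2]
opening: 0.0872
gripper_force: 0.0
fx -0.036 z 0.3838 2584 [64. 74. 79.]
fx -0.020 z 0.1505 680 [ 64.  97. 141.]
fx 0.000 z 0.1505 712 [ 63.  96. 141.]
fx 0.020 z 0.1505 745 [ 62.  95. 139.]
fx 0.036 z 0.1507 821 [ 60.  93. 136.]
[ 635.7 -488.5] [23.8 90.4] yaw -71.7 z 0.023 [387 134  28  12 153]
[ 435. -390.] [43.7 94.9] yaw -12.6 z 0.018 [365 186  17  30 343]
[ 401.6 -280.6] [43.3 50.1] yaw 4.7 z 0.018 [333 204  14  17 190]
[ 195.2 -446.5] [20.8 75.3] yaw 72.7 z 0.018 [384 271  24  11 131]
```

Blank 4 is in. Blank D, the last one, is still at (0.435, −0.389).

```bash
python3 -m crank '[[[-0.0013,-0.0454,-0.0033],[0,0,0],1],[[-0.0013,-0.0454,-0.0033],[0,0,0],1],[[-0.0013,-0.0454,-0.0033],[0,0,0],1],[[-0.0013,-0.0454,-0.0033],[0,0,0],1],[[-0.0013,-0.0454,-0.0033],[0,0,0],1],[[-0.0013,-0.0454,-0.0033],[0,0,0],1],[[-0.0013,-0.0454,-0.0033],[0,0,0],1],[[-0.0013,-0.0454,-0.0033],[0,0,0],1],[[-0.0013,-0.0454,-0.0033],[0,0,0],1],[[-0.0013,-0.0454,-0.0033],[0,0,0],1],[[-0.0013,-0.0454,-0.0033],[0,0,0],1],[[-0.0013,-0.0454,-0.0033],[0,0,0],1]]'
python3 -m crank '[[[-0.0013,-0.0454,-0.0033],[0,0,0],1],[[-0.0013,-0.0454,-0.0033],[0,0,0],1],[[-0.0013,-0.0454,-0.0033],[0,0,0],1],[[0,0,0],[0,0,0],1],[[0,0,0],[0,0,0],1]]'
python3 - <<'E'
from meas import *
p,d,m=snap('wrist','w12.png');tops(p,d,m,amin=1000)
E
```

```text
clock: 45.9
tool_pos: [0.4386, -0.2561, 0.2611]
orientation: [180.0, 0.1, -12.2]
force: [1.6, -0.1, -0.1]
opening: 0.0876
gripper_force: 0.0
clock: 46.4
tool_pos: [0.4342, -0.3912, 0.2501]
orientation: [-179.9, 0.2, -12.3]
force: [0.0, -0.2, -0.1]
opening: 0.0875
gripper_force: 0.0
[ 463.3 -384.5] [44.9 98.4] yaw -11.4 z 0.018 [ 225   91   42   89 3376]
[ 401.3 -280. ] [44.8 53.8] yaw 5.2 z 0.018 [ 149  181   48   49 1411]
```

D has just been knocked about 3 cm, to (0.463, −0.3845). I follow it.

```bash
python3 -m crank '[[[0.029,0.0065,0],[0,0,0.8],1],[[0,0,-0.04],[0,0,0],1],[[0,0,-0.04],[0,0,0],1],[[0,0,-0.03],[0,0,0],1],[[0,0,0],[0,0,0],1],[[0,0,0],[0,0,0],1]]'
python3 - <<'E'
from meas import *
p,d,m=snap('wrist','w13.png');tops(p,d,m,amin=1000)
E
```

```text
clock: 47.05
tool_pos: [0.465, -0.3827, 0.1434]
orientation: [180.0, 0.0, -11.2]
force: [0.5, -0.5, 0.9]
opening: 0.0873
gripper_force: 0.0
[ 463.2 -384.5] [45.2 98.9] yaw -11.5 z 0.018 [ 233  130   55  112 5654]
```

```bash
python3 -m crank '[[[-0.002,-0.002,-0.045],[0,0,-0.3],1],[[0,0,-0.04],[0,0,0],1],[[0,0,-0.035],[0,0,0],1],[[0,0,-0.013],[0,0,0],1],[[0,0,-0.004],[0,0,0],1],[[0,0,0],[0,0,0],1],[[0,0,0],[0,0,0],-1],[[0,0,0],[0,0,0],-1],[[0,0,0],[0,0,0],-1],[[0,0,0],[0,0,0],-1]]'
python3 -m crank '[[[0,0,0],[0,0,0],-1],[[0,0,0],[0,0,0],-1],[[0,0,0],[0,0,0],-1],[[0,0,0],[0,0,0],-1],[[0,0,0],[0,0,0],-1],[[0,0,0],[0,0,0],-1]]'
python3 -m crank '[[[0,0,0.03],[0,0,0],-1],[[0,0,0.045],[0,0,0],-1],[[0,0,0.05],[0,0,0],-1],[[0,0,0.05],[0,0,0],-1],[[0,0,0.05],[0,0,0],-1],[[0,0,0.01],[0,0,0],-1],[[0,0,0],[0,0,0],-1]]'
```

```text
clock: 48.1
tool_pos: [0.4629, -0.3853, 0.0064]
orientation: [180.0, -0.1, -11.6]
force: [-0.7, 0.2, 0.8]
opening: 0.0612
gripper_force: 0.0
clock: 48.7
tool_pos: [0.4625, -0.3851, 0.0057]
orientation: [180.0, 0.0, -11.6]
force: [-0.9, 0.8, 2.7]
opening: 0.0458
gripper_force: 30.0
clock: 49.4
tool_pos: [0.4636, -0.3856, 0.2433]
orientation: [179.9, -0.3, -11.6]
force: [0.1, 0.0, -1.9]
opening: 0.0455
gripper_force: 30.0
```

```bash
python3 -m crank '[[[0.0043,0.0439,0],[0,0,0],-1],[[0.0043,0.0439,0],[0,0,0],-1],[[0.0043,0.0439,0],[0,0,0],-1],[[0.0043,0.0439,0],[0,0,0],-1],[[0.0043,0.0439,0],[0,0,0],-1],[[0.0043,0.0439,0],[0,0,0],-1],[[0.0043,0.0439,0],[0,0,0],-1],[[0.0043,0.0439,0],[0,0,0],-1],[[0.0043,0.0439,0],[0,0,0],-1],[[0.0043,0.0439,0],[0,0,0],-1],[[0.0043,0.0439,0],[0,0,0],-1],[[0.0043,0.0439,0],[0,0,-0.5],-1]]'
python3 -m crank '[[[0.0043,0.0439,0],[0,0,0],-1],[[0.0043,0.0439,0],[0,0,0],-1],[[0.0043,0.0439,0],[0,0,0],-1],[[0,0,0],[0,0,0],-1],[[0,0,0],[0,0,0],-1]]'
```

```text
clock: 50.6
tool_pos: [0.5132, 0.1432, 0.2388]
orientation: [179.9, 0.1, -12.1]
force: [1.1, -0.1, 0.4]
opening: 0.0457
gripper_force: 30.0
clock: 51.1
tool_pos: [0.5261, 0.2738, 0.2381]
orientation: [179.8, 0.1, -12.0]
force: [-0.0, -0.0, -0.8]
opening: 0.0458
gripper_force: 30.0
```

```bash
python3 -m crank '[[[0.0005,-0.002,-0.025],[0,0,0],-1],[[0,0,-0.025],[0,0,0],-1],[[0,0,-0.015],[0,0,0],-1],[[0,0,0],[0,0,0],-1],[[0,0,-0.006],[0,0,0],-1],[[0,0,-0.006],[0,0,0],-1],[[0,0,0],[0,0,0],-1]]'
python3 -m crank '[[[0,0,-0.006],[0,0,0],-1],[[0,0,-0.006],[0,0,0],-1],[[0,0,-0.006],[0,0,0],-1],[[0,0,0],[0,0,0],-1]]'
python3 -m crank '[[[0,0,-0.005],[0,0,0],-1],[[0,0,-0.004],[0,0,0],-1],[[0,0,-0.003],[0,0,0],-1],[[0,0,-0.002],[0,0,0],-1],[[0,0,0],[0,0,0],-1],[[0,0,0],[0,0,0],-1]]'
```

```text
clock: 51.8
tool_pos: [0.5281, 0.2711, 0.1635]
orientation: [-179.9, -0.1, -12.1]
force: [2.8, 2.9, -0.1]
opening: 0.0459
gripper_force: 29.7
clock: 52.2
tool_pos: [0.5282, 0.2709, 0.1459]
orientation: [-180.0, -0.1, -12.1]
force: [3.7, 0.1, 3.7]
opening: 0.0463
gripper_force: 29.7
clock: 52.8
tool_pos: [0.5283, 0.271, 0.1326]
orientation: [-180.0, -0.1, -12.1]
force: [1.2, -0.7, 5.3]
opening: 0.0455
gripper_force: 29.7
```

```bash
python3 -m crank '[[[0,0,-0.0005],[0,0,0],-1],[[0,0,0],[0,0,0],-1]]'
python3 -m crank '[[[0,0,0],[0,0,0],0.4],[[0,0,0],[0,0,0],0.4],[[0,0,0],[0,0,0],0.4],[[0,0,0],[0,0,0],0.4],[[0,0,0.03],[0,0,0],0.4],[[0,0,0.04],[0,0,0],0.4],[[0,0,0.05],[0,0,0],1],[[-0.037,0.01,0.025],[0,0,0],1],[[-0.037,0.01,0.025],[0,0,0],1],[[0,0,0],[0,0,0],1],[[0,0,0],[0,0,0],1]]'
python3 - <<'E'
from meas import *
p,d,m=snap('wrist','w14.png');feeder(p,d,m)
p,d,m=snap('top','top4.png');tops(p,d,m)
P=cloud(d,m); v,u=np.indices(d.shape)
for a,b in ((.115,.135),(.072,.088)):
    X=P[(u>255)&(u<375)&(v>100)&(v<145)&(P[...,2]>a)&(P[...,2]<b)];print(len(X),np.median(X[:,2]),cv2.minAreaRect((X[:,:2]*1000).astype('float32')))
cv2.imwrite('pics/f.png',cv2.resize(p[100:250,90:400],None,fx=2.5,fy=2.5,interpolation=2))
E
```

```text
clock: 53.0
tool_pos: [0.5283, 0.271, 0.1321]
orientation: [-180.0, -0.1, -12.1]
force: [1.4, 0.8, 5.1]
opening: 0.0457
gripper_force: 29.7
clock: 54.1
tool_pos: [0.4529, 0.2918, 0.3019]
orientation: [-179.9, -0.0, -12.0]
force: [-0.7, 0.6, 0.5]
opening: 0.087
gripper_force: 0.0
fx -0.036 z 0.1529 1149 [ 62.  94. 137.]
fx -0.020 z 0.1505 663 [ 64.  97. 141.]
fx 0.000 z 0.1504 748 [ 63.  96. 141.]
fx 0.020 z 0.1505 782 [ 62.  95. 139.]
fx 0.036 z 0.1507 835 [ 60.  93. 136.]
[ 634.8 -484.3] [24.4 78.7] yaw -72.1 z 0.024 [387 134  25  12 126]
[ 402.4 -281.6] [43.2 47.1] yaw 5.6 z 0.018 [333 204  14  16 170]
[ 196.6 -441. ] [20.5 84.3] yaw 72.9 z 0.018 [381 270  26  12 151]
522 0.12475312206498193 ((668.9873657226562, -210.37400817871094), (198.98951721191406, 24.503421783447266), 88.34828186035156)
379 0.07940622103192177 ((664.5950317382812, -206.9393310546875), (256.3133239746094, 31.15094757080078), 88.4069595336914)
```

View pics/f.png

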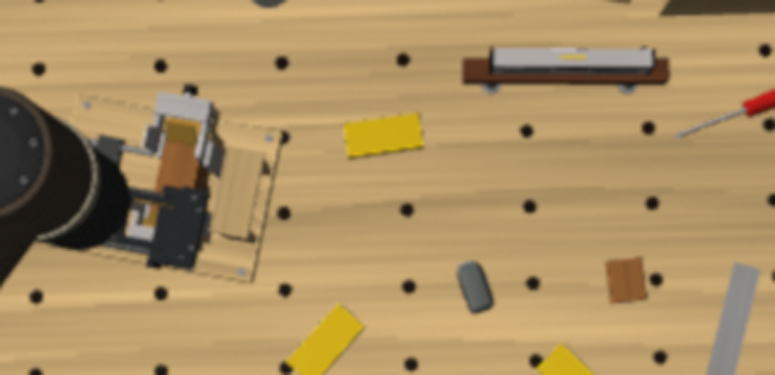

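All five blanks are in. The crop shows the level on its rail at (570,60), about 4 mm off centre, and the offcut (625,280) and tape (475,287) undisturbed. I hand in.

```bash
python3 -c "
from plant import close_job
print(close_job())"
```

```text
the job is handed in; nothing more can be done
None
```

I put the level back on its rail and loaded all five full-length blanks under both catches, leaving the offcut, tape and screwdriver alone; the job was handed in at about 54 s, and no verdict came back.

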